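# Clear the offcuts off a spectacle repair bench

### The arm

A 6-joint arm with a two-finger parallel gripper is mounted at the origin on the work surface. World frame = base frame: x ahead of the robot, y to its left, z up, the work surface at z = 0. Lengths are in m, angles in rad, forces in N, time in s.
With the tool pointing down it reaches from about 0.4 to 0.825 m from the base axis. Payload 7 kg.
Tool frame: the origin (TCP) lies between the finger pads; the fingertips stand 8 mm ahead of it and the grasp point (between the pads) lies 11 mm behind it; z points along the fingers, y is the line along which they close (so a half turn about z gives the same grasp; the last joint's range is limited). The gripper opens to 88 mm and grips with 3 to 60 N. Pads are 19 mm wide; open, the fingers measure 130 mm over their backs; the gripper's body (78 mm by 193 mm) begins 47 mm behind the grasp point.
Start: joints at [1.479, 0.359, 0.012, 0, -1.224, -0.288], TCP at [0.25, 0.627, 0.235] pointing down, gripper open.
Joint ranges: [-3.07, 3.07], [-1.43, 2.12], [-1.02, 1.25], [-3.03, 1.67], [-3.05, -0], [-3.03, 3.03]. Speed limits (rad/s): [2.39, 2.39, 3.01, 3.14, 3.14, 3.14].

### API

Orientations are given as a unit quaternion [x, y, z, w].
In Python, from bench import get_obs, get_image, calibration, manip gives the robot as it stands.
- The arm moves only by the tool step_arm, never from a script. Its argument "rows" is text: rows parted by semicolons, each of 7 numbers parted by spaces: the shift along the tool's x, y, z in mm, then the turn, a rotation vector about the tool's x, y, z in rad, then the opening, from 0 (shut) to 1 (fully open). In form: dx dy dz ax ay az fingers; .... A call has 1 to 8 rows; each row shifts and turns the commanded pose from where the row before left it, along the tool's axes as they then stand; what a row does not reach is not made up. A row lasts 1/10 s, in which the tool goes at most 50 mm and 8.59 degrees, less where a joint would pass 70% of its speed; a pose out of reach is approached as far as the arm can. A call with a gripper value outside its range is refused whole. The fingers move at their own pace and stop on an object; "newtons" is the grip in N (left out, the last holds). Time passes only in rows, so rows that do not move let the fingers close. It gives the time, the measured TCP pose, the force, the opening and the grip force at its end, in the units of the state.
- get_obs(): the state, without advancing time (a new reading comes with each control period).
- get_image(name): name is "scene" or "top" or "wrist"; returns the picture (400x640x3 uint8, blue, green, red); there is no depth.
- calibration(name): a dict with "mtx" (3x3 intrinsics, pixels), "origin" and "rotation" of the camera in the world; the wrist camera has in their place "hand_eye" (4x4, takes a point from camera to tool coordinates, whose origin is the TCP and whose axes are the flange's). Camera axes: x right, y down, z forward; pixel columns grow to the right and rows downward; lengths in m; the calibration is good to about 2 mm. A picture is of the moment at which its call begins: read the wrist's pose just before it. calibration takes no time and is no camera call.
- manip.sign_off(): hands the job in; it is judged then, once.
The state is a dict: "clock": time; "joints": joint angles; "joint_velocities": joint speeds; "effort": joint torques, N m; "tcp_pos": TCP position; "tool_rot": TCP orientation; "ft_force": force on the tool from outside, world axes, zero at the start; "wrist_torque": the same for the moment, N m; "grip_width": finger opening in m; "gripper_force": force on a finger pad.
Only numpy, scipy, OpenCV 4.12 (cv2) and the standard library are available. Lean on these libraries where they do the work, as an engineer would, in place of code of your own. Each camera call takes 0.05 s, during which the arm holds its last target. There are 200 camera calls.

### The job

Clear the offcuts off this repair bench: put the wooden block from under the magnifier and the red block into the grey scrap bin, and tip the two chips off the dust pan over the bin so that they fall in too, then stand the empty pan back on the bench, flat on its base. Work in under the magnifier without knocking it or the bin, and leave the tools and other things on the bench as they are.

Things in the scene. Friction and masses are not known exactly. Their poses are not given: they have to be found in the camera images.
- bin: grey open-topped square scrap bin, 190 x 190 mm outside, 85 mm high, walls and floor 4 mm thick; it is fixed to the bench. Origin: centre of its underside on the bench, z up, sides along x and y. It may stand to the left or to the right, with the pan on the other side.
- pan: loose aluminium dust pan, 0.18 to 0.28 kg, floor 150 (x) x 110 (y) x 4 mm, side and back walls 4 mm thick, tops 30 mm high; back wall at +x, the -x end is open, with no lip: chips begin to slide out when that end dips 25 to 37 degrees (tip some 50). A post at x = 63 to 75 mm carries the handle. Origin: centre of underside, z up. Starts flat, open end to the robot's right (-y) within 32 degrees.
- pan_handle (a point): the place to grip the pan: middle of the orange bar handle's height, right above the pan's centre, 100 mm above the pan's underside. The bar is straight along the pan's x, 14 mm thick in y, 20 mm high, and reaches from x = -30 to +75 mm in the pan's frame. Axes as the pan.
- magnifier: bench magnifier, fixed: a level clear lens in a black frame, 180 (x) x 140 mm (y), 210 to 224 mm above the bench, on an 18 mm wide arm from a 22 mm thick post at x = +200 mm (238 mm high) on a round foot of 100 mm diameter, 16 mm high, centred at x = +210 mm. Origin: on the bench below the lens centre, +x away from the robot (within 9 degrees). Open on the near side and both flanks.
- block_wood_mid (a point): wooden block offcut, 100 mm long (x), 36 wide (y), 28 high (z), 0.04 to 0.09 kg; the last 25 mm at the +x end is only 14 mm high. This point: 14 mm above the centre of its underside. It lies flat on the bench under the magnifier lens, its length running left to right (magnifier y) within 20 degrees, so it can be taken from either flank with the tool leaning in under the lens.
- block_red_mid (a point): red plastic block offcut, 110 mm long (x), 36 wide (y), 28 high (z), 0.06 to 0.13 kg; the last 27 mm at the +x end is only 14 mm high. This point: 14 mm above the centre of its underside. It lies flat on the open bench between robot and magnifier.
- chip_green_mid (a point): green plastic chip, 62 x 26 x 22 mm (x, y, z), about 0.03 kg, last 15 mm of +x end 11 mm high; this point is its middle, 11 mm above its underside. Lies loose in the pan, lengthwise.
- chip_amber_mid (a point): dark brown wooden chip, 66 x 26 x 22 mm (x, y, z), about 0.03 kg, last 16 mm of +x end 11 mm high; this point is its middle, 11 mm above its underside. Lies loose in the pan, lengthwise.
- block_wood: the wooden block again; this point is the centre of its underside
- block_red: the red block again; this point is the centre of its underside
- chip_green: the green chip again; this point is the centre of its underside
- chip_amber: the dark brown chip again; this point is the centre of its underside
- fluid_can: bystander: blue can, 36 x 66 mm, 145 mm high with its spout, standing beyond the bench work to the left or right of the magnifier, the red case on the other side; origin at centre of underside
- red_case: bystander: red and black tool case, 172 mm (x) by 62 mm (y), 44 mm high; origin at centre of underside
- pliers: bystander: pliers with blue handles lying flat, 135 mm along x, 50 mm wide, 13 mm high; origin on the bench near the middle
- screwdriver: bystander: yellow screwdriver lying flat, 135 mm along x, 22 mm thick; origin on the bench near the middle
- tin: bystander: small round tin, 44 mm diameter, 22 mm high, under the back of the magnifier; origin at centre of underside
- ring_box: bystander: small blue ring box, 40 x 46 mm, 32 mm high, under the back of the magnifier; origin at centre of underside

How it is judged:
On the way:
1. the pan is lifted and tipped over the bin (angle between pan's own z axis and vertical above 0.5 rad and height (world z) of pan_handle above 0.12 m and horizontal distance between pan and bin below 0.2 m), for 0.1 s.
At the end, for the whole second after the job is handed in: All four offcuts lie at rest in the scrap bin (their middles inside its walls and below its rim); the pan stands flat on the bench (within 3.4 degrees, underside within 6 mm of the bench), beside the bin and at rest (x of block_wood_mid in the frame of bin between -0.095 and 0.095 m and y of block_wood_mid in the frame of bin between -0.095 and 0.095 m and z of block_wood_mid in the frame of bin between 0 and 0.085 m and linear speed of each of block_wood, block_red, chip_green, chip_amber below 0.03 m/s and x of block_red_mid in the frame of bin between -0.095 and 0.095 m and y of block_red_mid in the frame of bin between -0.095 and 0.095 m and z of block_red_mid in the frame of bin between 0 and 0.085 m and x of chip_green_mid in the frame of bin between -0.095 and 0.095 m and y of chip_green_mid in the frame of bin between -0.095 and 0.095 m and z of chip_green_mid in the frame of bin between 0 and 0.085 m and x of chip_amber_mid in the frame of bin between -0.095 and 0.095 m and y of chip_amber_mid in the frame of bin between -0.095 and 0.095 m and z of chip_amber_mid in the frame of bin between 0 and 0.085 m and height (world z) of pan below 0.006 m and angle between pan's own z axis and vertical below 0.06 rad and horizontal distance between pan and bin above 0.12 m and linear speed of pan below 0.02 m/s); the robot touches nothing.
It fails at once if a tool or other thing on the bench is pushed more than 25 mm, or the can or the tin tipped over (distance of any of fluid_can, red_case, pliers, screwdriver, tin, ring_box from where it was at the start of the episode above 0.025 m or angle between any of fluid_can, tin's own z axis and vertical above 0.5 rad).
It fails at once if the robot or a carried thing knocks the magnifier with more than 6 N (contact force between magnifier and anything else above 6 N).
It fails at once if the robot knocks the bin with more than 15 N (contact force between bin and the arm above 15 N or contact force between bin and the fingers above 15 N).
It also fails if it takes over 72 s, if anything falls off the work surface, if the arm or the gripper's body presses on something with over 40 N, if the wrist force passes 120 N, or if a joint passes its speed limit or range.

## Working session

There is one attempt and no reset: what is moved stays moved. The work goes in short steps, Python scripts to look and compute and a tool call to move; the robot and the scene stay as the last step left them, time stands still between calls to the robot, and variables do not carry over. Pictures are saved under pics/ and viewed, at most 10 in all, crops included, and the job is handed in when it is done.

Besides the shell and the picture viewer there is one more tool, called as name(argument=value, ...), one argument or row to a line, values as JSON. step_arm: Moves the arm, as the interface text tells. Its arguments: {"type":"object","properties":{"rows":{"type":"string"},"newtons":{"type":"number"}},"required":["rows"]}

```bash
mkdir -p pics; ls; python3 - <<'E'
from bench import get_obs,get_image,calibration
import cv2
for n in("scene","top"):
    cv2.imwrite(f"pics/{n}0.png",get_image(n)); c=calibration(n); print(n,c)
print(calibration("wrist")); print(get_obs())
E
```

```text
pics
scene {'mtx': array([[399.57973552,   0.        , 317.98410003],
       [  0.        , 399.57973552, 199.88982032],
       [  0.        ,   0.        ,   1.        ]]), 'origin': array([ 1.16915475, -0.59566439,  0.88451823]), 'rotation': array([ 0.84990229,  0.35315571, -0.14179209, -0.36447516])}
top {'mtx': array([[362.59252089,   0.        , 318.78641699],
       [  0.        , 362.59252089, 188.60054132],
       [  0.        ,   0.        ,   1.        ]]), 'origin': array([ 0.45164505, -0.01053433,  0.99234832]), 'rotation': array([-0.7046813 ,  0.70543321, -0.05612559,  0.05136306])}
{'mtx': array([[320.39763542,   0.        , 315.9355121 ],
       [  0.        , 320.39763542, 201.19425063],
       [  0.        ,   0.        ,   1.        ]]), 'hand_eye': array([[ 1.45071322e-03, -9.51500795e-01, -3.07642865e-01,
         8.31739992e-02],
       [ 9.99998824e-01,  1.22718327e-03,  9.20046230e-04,
        -1.23167797e-03],
       [-4.97890542e-04, -3.07643838e-01,  9.51501456e-01,
        -1.50250074e-01],
       [ 0.00000000e+00,  0.00000000e+00,  0.00000000e+00,
         1.00000000e+00]])}
{'clock': 0.1, 'joints': array([ 1.47912435e+00,  3.59322658e-01,  1.11436186e-02, -3.24690338e-04,
       -1.22408839e+00, -2.88095270e-01]), 'joint_velocities': array([-0.00046618, -0.0033067 ,  0.0031834 , -0.00041785,  0.00010315,
       -0.00030954]), 'effort': array([-1.97691967e-03, -5.84167707e+01,  2.93752849e+01,  7.01564357e+00,
        1.01602566e-02, -4.55599275e-05]), 'tcp_pos': array([0.25008915, 0.62649966, 0.23370568]), 'tool_rot': array([ 9.82015496e-01, -1.88798840e-01, -7.97854288e-05,  7.46972127e-04]), 'ft_force': array([ 0.92115191,  0.59751651, -0.30007381]), 'wrist_torque': array([ 0.0125847 , -0.0034161 ,  0.03787392]), 'gripper_force': 0.0, 'grip_width': 0.08785695399258046}
```

View pics/top0.png

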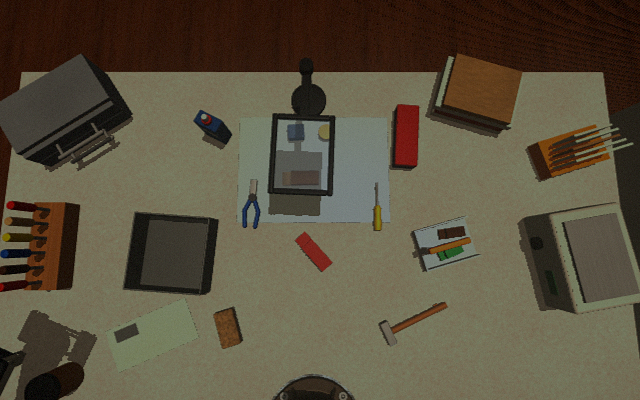

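View pics/scene0.png

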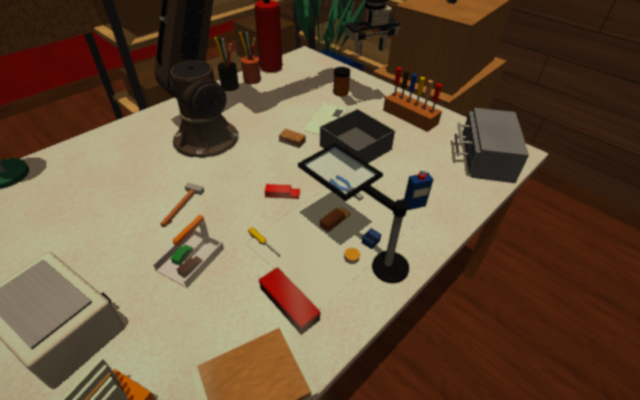

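Top view: bin around (170,253), pan (445,245) with its handle post at left, red block (313,252), wood under the lens (300,178), pliers (251,205), screwdriver (377,207). The scene view confirms the layout.

```bash
cat > h.py <<'E'
import cv2,numpy as np
from scipy.spatial.transform import Rotation as R
from bench import get_obs,get_image,calibration
def cam(n,obs=None):
    c=calibration(n)
    if n=="wrist":
        T=np.eye(4);T[:3,:3]=R.from_quat(obs["tool_rot"]).as_matrix();T[:3,3]=obs["tcp_pos"]
        H=T@c["hand_eye"]; return c["mtx"],H[:3,3],H[:3,:3]
    return c["mtx"],np.array(c["origin"]),R.from_quat(c["rotation"]).as_matrix()
def ray(C,uv,z):
    K,o,r=C; uv=np.atleast_2d(uv).astype(float)
    d=(r@np.linalg.inv(K)@np.c_[uv,np.ones(len(uv))].T).T
    return o+d*((z-o[2])/d[:,2])[:,None]
def proj(C,p):
    K,o,r=C; q=(K@r.T@(np.atleast_2d(p)-o).T).T; return q[:,:2]/q[:,2:]
def blobs(img,lo,hi,box,amin=30):
    """lo/hi HSV; box x0,y0,x1,y1; returns contours by size"""
    m=cv2.inRange(cv2.cvtColor(img,cv2.COLOR_BGR2HSV),np.array(lo),np.array(hi))
    k=np.zeros_like(m);x0,y0,x1,y1=box;k[y0:y1,x0:x1]=m[y0:y1,x0:x1]
    cs=cv2.findContours(k,cv2.RETR_EXTERNAL,cv2.CHAIN_APPROX_NONE)[0]
    return sorted([c for c in cs if cv2.contourArea(c)>amin],key=cv2.contourArea,reverse=True)
E
python3 - <<'E'
from h import *
im=cv2.imread("pics/top0.png");C=cam("top")
np.set_printoptions(precision=4,suppress=True)
for nm,lo,hi,box,z in [("red",(0,150,90),(8,255,255),(285,225,345,280),.028),("handle",(8,150,90),(16,255,255),(405,215,490,280),.11),("wood",(0,40,40),(20,200,135),(272,165,330,190),.028),("green",(45,100,50),(75,255,255),(405,215,490,280),.026),("pan",(0,0,150),(180,60,255),(405,212,490,280),0.02),("bin",(0,0,0),(180,255,75),(110,200,230,305),.085)]:
    for c in blobs(im,lo,hi,box)[:2]:
        r=cv2.minAreaRect(c);b=cv2.boxPoints(r)
        w=ray(C,b,z)
        print(nm,cv2.contourArea(c),np.array(r[0]),"\n",w[:,:2],"sides",np.linalg.norm(w[0]-w[1]),np.linalg.norm(w[1]-w[2]),"c",w.mean(0))
a=im[95:275,225:485];cv2.imwrite("pics/crop1.png",cv2.resize(a,None,fx=3,fy=3,interpolation=cv2.INTER_CUBIC))
b=im[200:305,110:230]
E
```

```text
red 520.5 [313.1724 251.069 ] 
 [[ 0.4625  0.0475]
 [ 0.4861  0.0208]
 [ 0.4055 -0.0515]
 [ 0.3825 -0.0249]] sides 0.03564610107057976 0.10831221210657659 c [ 0.4341 -0.002   0.028 ]
handle 36.0 [449.9471 246.5118] 
 [[ 0.4411 -0.2813]
 [ 0.4626 -0.3815]
 [ 0.4502 -0.3835]
 [ 0.4288 -0.2834]] sides 0.10255705783721417 0.012553241273972648 c [ 0.4457 -0.3324  0.11  ]
wood 421.5 [299.851  177.5717] 
 [[ 0.6467  0.0839]
 [ 0.651  -0.0142]
 [ 0.6128 -0.0157]
 [ 0.6086  0.0817]] sides 0.09812961802840263 0.038216360052937194 c [0.6298 0.0339 0.028 ]
green 137.0 [450.65 252.45] 
 [[ 0.4298 -0.3301]
 [ 0.4498 -0.3922]
 [ 0.4295 -0.3978]
 [ 0.4097 -0.3359]] sides 0.06527558878779087 0.021062855281900397 c [ 0.4297 -0.364   0.026 ]
bin 6535.5 [170.5574 253.3689] 
 [[0.3453 0.4579]
 [0.5376 0.4553]
 [0.5173 0.2342]
 [0.3259 0.2439]] sides 0.19234657627457877 0.22206915032026137 c [0.4315 0.3478 0.085 ]
```

View pics/crop1.png

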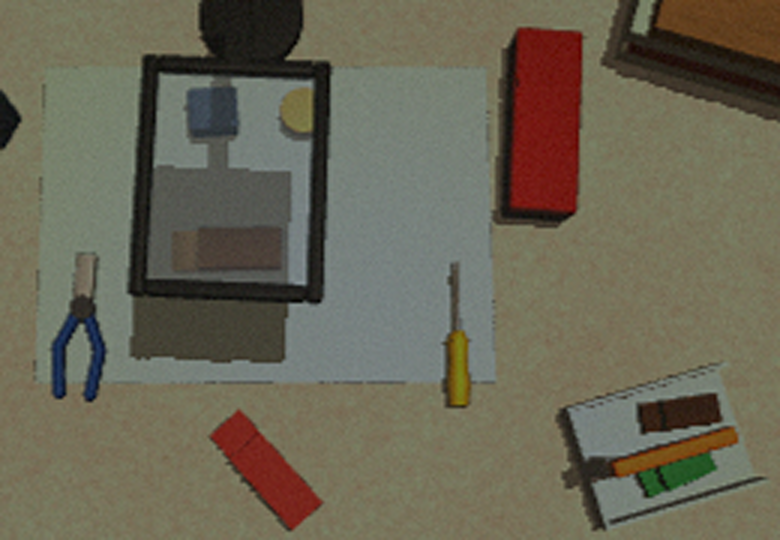

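Crop shows: the wood's thin end is at left, so the thick end is towards the right flank. The red block's thin end is upper left. The pan's post is at left, with the chips either side of the handle. I'll fix the remaining poses from corners.

```bash
python3 - <<'E'
from h import *
np.set_printoptions(precision=4,suppress=True)
C=cam("top");f=lambda pts,z:ray(C,np.array(pts)/3+[225,95]-1/3,z)
def yaw(a,b): d=b-a; return np.degrees(np.arctan2(d[1],d[0])),np.hypot(*d[:2])
L=f([(147,57),(329,64),(321,301),(131,293)],.224);print("lens",L[:,:2],L.mean(0),[yaw(L[i],L[(i+1)%4]) for i in range(4)])
P=f([(563,410),(722,365),(763,478),(603,528)],.03);print("pan",P[:,:2],P.mean(0),[yaw(P[i],P[(i+1)%4]) for i in range(4)])
H=f([(613,468),(737,435)],.11);print("handle",H,yaw(H[1],H[0]))
W=f([(172,229),(281,226),(281,268),(173,272)],.024);print("wood",W,W.mean(0))
s=f([(455,262),(457,405)],.01);print("screwdriver",s)
s=f([(86,253),(75,400)],.01);print("pliers",s)
s=f([(507,215),(580,30)],.02);print("case",s)
im=cv2.imread("pics/scene0.png");S=cam("scene")
for lo,hi,z in [((0,150,90),(8,255,255),.028)]:
    c=blobs(im,lo,hi,(255,175,310,210))[0];r=cv2.minAreaRect(c);print("red scene",ray(S,r[0],.02))
c=blobs(im,(8,150,90),(16,255,255),(160,205,215,250))[0];h=c[:,0];a=h[h[:,0].argmin()],h[h[:,0].argmax()];print("handle scene",ray(S,np.array(a),.10),ray(S,cv2.minAreaRect(c)[0],.10))
print("wood scene ctr px proj",proj(S,[[.63,.034,.014]]), "red",proj(S,[[.434,-.002,.02]]),"handle",proj(S,[[.4504,-.3544,.1]]))
E
```

```text
lens [[ 0.7372  0.0837]
 [ 0.7319 -0.0505]
 [ 0.5556 -0.0433]
 [ 0.5614  0.0921]] [0.6466 0.0205 0.224 ] [(np.float64(-92.25032119442078), np.float64(0.13430498899829035)), (np.float64(177.68516793005202), np.float64(0.17648686144033487)), (np.float64(87.52874614922891), np.float64(0.1355586842311948)), (np.float64(-2.7229014946628856), np.float64(0.17597002193523095))]
pan [[ 0.4849 -0.2641]
 [ 0.5243 -0.407 ]
 [ 0.4256 -0.4367]
 [ 0.3832 -0.2947]] [ 0.4545 -0.3506  0.03  ] [(np.float64(-74.55751109721015), np.float64(0.1482537504499953)), (np.float64(-163.26229568777507), np.float64(0.10309971256832018)), (np.float64(106.62923652806973), np.float64(0.1482053556440388)), (np.float64(16.74352270826718), np.float64(0.10617024802524898))]
handle [[ 0.4359 -0.2813  0.11  ]
 [ 0.4619 -0.3826  0.11  ]] (np.float64(104.4081015412519), np.float64(0.10462609409008478))
wood [[ 0.6486  0.0828  0.024 ]
 [ 0.6514 -0.016   0.024 ]
 [ 0.6127 -0.016   0.024 ]
 [ 0.6091  0.0814  0.024 ]] [0.6305 0.033  0.024 ]
screwdriver [[ 0.6206 -0.1757  0.01  ]
 [ 0.4901 -0.1741  0.01  ]]
pliers [[0.6291 0.1626 0.01  ]
 [0.4951 0.169  0.01  ]]
case [[ 0.6624 -0.2227  0.02  ]
 [ 0.8399 -0.2972  0.02  ]]
red scene [[ 0.4375 -0.0001  0.02  ]]
handle scene [[ 0.4487 -0.3751  0.1   ]
 [ 0.4438 -0.2854  0.1   ]] [[ 0.4465 -0.3303  0.1   ]]
wood scene ctr px proj [[333.2306 217.6256]] red [[280.7877 190.174 ]] handle [[180.5254 235.0426]]
```

```bash
cat >> h.py <<'E'
def pose_down(x,y,z,yaw,tilt=0):
    """tool x at yaw (deg) pointing down, then tilted by -tilt (rad) about tool y"""
    c,s=np.cos(np.radians(yaw)),np.sin(np.radians(yaw))
    M=np.array([[c,s,0],[s,-c,0],[0,0,-1.]])
    return np.array([x,y,z]),R.from_matrix(M)*R.from_rotvec([0,-tilt,0])
def plan(way,vmax=45,wmax=.14,start=None):
    """way: list of (pos,rot,grip[,vmax]); prints rows with round numbers and fed-back rounding"""
    o=get_obs(); p,q=start or (o["tcp_pos"].copy(),R.from_quat(o["tool_rot"]))
    out=[]
    for w in way:
        P,Q,g=w[:3];v=w[3] if len(w)>3 else vmax
        p0,q0=p.copy(),q;dr=(q0.inv()*Q).as_rotvec()
        n=int(np.ceil(max(np.linalg.norm(P-p0)*1e3/v,np.linalg.norm(dr)/wmax,1)))+(1 if n_ramp(P,p0,v) else 0)
        u=np.ones(n); 
        if n>3:u[0]=u[-1]=.5
        for t in np.cumsum(u)/u.sum():
            s=np.round(q.inv().apply(p0+t*(P-p0)-p)*1e3); a=np.round((q.inv()*(q0*R.from_rotvec(dr*t))).as_rotvec(),2)
            p=p+q.apply(s/1e3);q=q*R.from_rotvec(a);out.append("%g %g %g %g %g %g %g"%(*(s+0),*(a+0),g))
    for i in range(0,len(out),8):print("; ".join(out[i:i+8]))
def n_ramp(P,p0,v): return np.linalg.norm(P-p0)*1e3>2*v
E
python3 - <<'E'
from h import *
T=-138
plan([(*pose_down(.428,-.008,.12,T),.8),(*pose_down(.428,-.008,.012,T),.8,30)])
E
```

```text
13 17 4 0 0 0.07 0.8; 29 33 7 0 0 0.13 0.8; 34 29 8 0 0 0.14 0.8; 36 24 8 0 0 0.13 0.8; 40 19 7 0 0 0.14 0.8; 42 13 8 0 0 0.13 0.8; 43 8 8 0 0 0.14 0.8; 44 2 7 0 0 0.13 0.8
44 -4 8 0 0 0.14 0.8; 43 -10 8 0 0 0.13 0.8; 41 -16 7 0 0 0.14 0.8; 38 -21 8 0 0 0.14 0.8; 35 -26 7 0 0 0.13 0.8; 32 -31 8 0 0 0.14 0.8; 26 -35 8 0 0 0.13 0.8; 12 -19 4 0 0 0.07 0.8
0 0 13 0 0 0 0.8; 0 0 27 0 0 0 0.8; 0 0 27 0 0 0 0.8; 0 0 27 0 0 0 0.8; -1 0 14 0 0 0 0.8
```

step_arm(
  rows="13 17 4 0 0 0.07 0.8; 29 33 7 0 0 0.13 0.8; 34 29 8 0 0 0.14 0.8; 36 24 8 0 0 0.13 0.8; 40 19 7 0 0 0.14 0.8; 42 13 8 0 0 0.13 0.8; 43 8 8 0 0 0.14 0.8; 44 2 7 0 0 0.13 0.8",
)

```text
clock: 0.9
tcp_pos: [0.339, 0.3077, 0.177]
tool_rot: [0.766, -0.642, 0.0, 0.0]
ft_force: [1.0, 0.8, -0.5]
grip_width: 0.0701
gripper_force: 0.0
```

step_arm(
  rows="44 -4 8 0 0 0.14 0.8; 43 -10 8 0 0 0.13 0.8; 41 -16 7 0 0 0.14 0.8; 38 -21 8 0 0 0.14 0.8; 35 -26 7 0 0 0.13 0.8; 32 -31 8 0 0 0.14 0.8; 26 -35 8 0 0 0.13 0.8; 12 -19 4 0 0 0.07 0.8",
)

```text
clock: 1.7
tcp_pos: [0.4279, -0.0106, 0.1188]
tool_rot: [-0.355, 0.935, -0.0, -0.001]
ft_force: [0.3, -0.1, 0.8]
grip_width: 0.0699
gripper_force: 0.0
```

```bash
python3 - <<'E'
from h import *
np.set_printoptions(precision=4,suppress=True)
o=get_obs();print(o["clock"],o["joints"],o["tcp_pos"],R.from_quat(o["tool_rot"]).as_matrix()[:,0])
im=get_image("wrist");cv2.imwrite("pics/w1.png",im);C=cam("wrist",o)
for c in blobs(im,(0,150,60),(8,255,255),(0,0,640,400),300)[:2]:
    b=cv2.boxPoints(cv2.minAreaRect(c));w=ray(C,b,.024);print(b,w[:,:2],w.mean(0),np.linalg.norm(w[0]-w[1]),np.linalg.norm(w[1]-w[2]))
E
```

```text
1.7 [ 0.4398  0.0644 -0.6689 -0.0001 -0.8388 -1.2856] [ 0.4279 -0.0106  0.1188] [-0.7485 -0.6631  0.0011]
[[298. 150.]
 [344. 150.]
 [344. 271.]
 [298. 271.]] [[ 0.4025 -0.0499]
 [ 0.3791 -0.0236]
 [ 0.4553  0.0479]
 [ 0.4817  0.0182]] [ 0.4297 -0.0018  0.024 ] 0.03516487174191304 0.10449882052888489
```

step_arm(
  rows="0 2 13 0 0 0 0.8; 0 1 27 0 0 0 0.8; 0 0 27 0 0 0 0.8; 0 0 27 0 0 0 0.8; 0 0 13 0 0 0 0.8; 0 0 0 0 0 0 0.8; 0 0 0 0 0 0 0.2; 0 0 0 0 0 0 0.2",
  newtons=40,
)

```text
clock: 2.55
tcp_pos: [0.4268, -0.0054, 0.0134]
tool_rot: [-0.358, 0.934, 0.0, 0.001]
ft_force: [1.2, -0.1, 0.5]
grip_width: 0.0595
gripper_force: 0.0
```

```bash
python3 - <<'E'
from h import *
o=get_obs();print(o["clock"],o["tcp_pos"],o["grip_width"],o["gripper_force"])
p0,q0=o["tcp_pos"],R.from_quat(o["tool_rot"])
T=-138
# lift, over the bin with block along y; near-side half
a=p0+[0,0,.13]
plan([(a,q0,.2),(*pose_down(.395,.36,.16,-90),.2),(*pose_down(.395,.36,.07,-90),.2,35)])
E
```

```text
2.55 [ 0.42678543 -0.00541345  0.01335682] 0.05947269563728191 0.0
0 0 -22 0 0 0 0.2; 0 0 -43 0 0 0 0.2; 0 0 -43 0 0 0 0.2; 0 0 -22 0 0 0 0.2; -12 16 -1 0 0 -0.05 0.2; -26 32 -2 0 0 -0.09 0.2; -29 28 -2 0 0 -0.09 0.2; -32 26 -1 0 0 -0.1 0.2
-33 23 -2 0 0 -0.09 0.2; -36 20 -2 0 0 -0.09 0.2; -37 16 -2 0 0 -0.1 0.2; -39 13 -2 0 0 -0.09 0.2; -40 9 -2 0 0 -0.09 0.2; -20 3 0 0 0 -0.05 0.2; 0 0 15 0 0 0 0.2; 0 0 30 0 0 0 0.2
0 0 30 0 0 0 0.2; 0 0 15 0 0 0 0.2
```

step_arm(
  rows="0 0 0 0 0 0 0.2; 0 0 0 0 0 0 0.2; 0 0 0 0 0 0 0.2; 0 0 0 0 0 0 0.2; 0 0 -22 0 0 0 0.2; 0 0 -43 0 0 0 0.2; 0 0 -43 0 0 0 0.2; 0 0 -22 0 0 0 0.2",
)

```text
clock: 3.35
tcp_pos: [0.4273, -0.0054, 0.1459]
tool_rot: [-0.358, 0.934, -0.0, 0.002]
ft_force: [0.6, -0.1, -2.0]
grip_width: 0.0358
gripper_force: 40.0
```

```bash
python3 - <<'E'
from h import *
o=get_obs();print(o["clock"],o["tcp_pos"],o["grip_width"],o["gripper_force"])
plan([(*pose_down(.415,.36,.16,-90),.2),(*pose_down(.415,.36,.07,-90),.2,35)])
E
```

```text
3.35 [ 0.42726429 -0.00539755  0.14592789] 0.03581052794290118 39.99973118305206
-13 16 -1 0 0 -0.05 0.2; -28 29 -1 0 0 -0.09 0.2; -30 27 -2 0 0 -0.09 0.2; -33 25 -1 0 0 -0.1 0.2; -34 21 -2 0 0 -0.09 0.2; -37 18 -1 0 0 -0.09 0.2; -38 14 -2 0 0 -0.1 0.2; -39 10 -1 0 0 -0.09 0.2
-40 7 -2 0 0 -0.09 0.2; -20 2 -1 0 0 -0.05 0.2; 0 0 15 0 0 0 0.2; 0 0 30 0 0 0 0.2; 0 0 30 0 0 0 0.2; 0 0 15 0 0 0 0.2
```

step_arm(
  rows="-13 16 -1 0 0 -0.05 0.2; -28 29 -1 0 0 -0.09 0.2; -30 27 -2 0 0 -0.09 0.2; -33 25 -1 0 0 -0.1 0.2; -34 21 -2 0 0 -0.09 0.2; -37 18 -1 0 0 -0.09 0.2; -38 14 -2 0 0 -0.1 0.2; -39 10 -1 0 0 -0.09 0.2",
)

```text
clock: 4.15
tcp_pos: [0.416, 0.3003, 0.1536]
tool_rot: [-0.658, 0.753, 0.0, -0.0]
ft_force: [0.9, -0.1, -0.5]
grip_width: 0.0353
gripper_force: 40.0
```

step_arm(
  rows="-40 7 -2 0 0 -0.09 0.2; -20 2 -1 0 0 -0.05 0.2; 0 0 15 0 0 0 0.2; 0 0 30 0 0 0 0.2; 0 0 30 0 0 0 0.2; 0 0 15 0 0 0 0.2; 0 0 0 0 0 0 0.55; 0 0 0 0 0 0 0.55",
)

```text
clock: 4.95
tcp_pos: [0.4144, 0.3592, 0.0669]
tool_rot: [0.707, -0.707, 0.0, 0.0]
ft_force: [-0.6, 1.4, -0.3]
grip_width: 0.0456
gripper_force: 0.0
```

step_arm(
  rows="0 0 0 0 0 0 0.55; 0 0 0 0 0 0 0.55; 0 0 -22 0 0 0 0.55; 0 0 -45 0 0 0 0.55; 0 0 -45 0 0 0 0.55; 0 0 -23 0 0 0 0.55",
)

```text
clock: 5.55
tcp_pos: [0.4153, 0.3606, 0.2068]
tool_rot: [0.708, -0.707, -0.0, -0.003]
ft_force: [1.0, 0.2, 0.6]
grip_width: 0.0483
gripper_force: 0.0
```

```bash
python3 - <<'E'
from h import *
o=get_obs();print(o["clock"],o["tcp_pos"],o["grip_width"],o["ft_force"],o["joints"])
F=pose_down(.631,.0125,.016,-88,.75); zt=F[1].apply([0,0,1])
plan([(*pose_down(.42,-.15,.25,-88),.8),(*pose_down(.6,-.17,.24,-88,.75),.8),(F[0]-.16*zt,F[1],.8)])
E
```

```text
5.55 [0.41528984 0.36055012 0.20676364] 0.048341102934338916 [1.00469235 0.20614387 0.62303755] [ 1.07194735  0.17049775 -0.31193883  0.00118639 -1.08181099 -1.07096628]
21 0 -2 0 0 0 0.8; 43 -1 -4 0 0 0 0.8; 42 0 -4 0 0 -0.01 0.8; 43 0 -3 0 0 0 0.8; 42 0 -4 0 0 0 0.8; 43 0 -4 0 0 -0.01 0.8; 42 1 -4 0 0 0 0.8; 43 0 -4 0 0 0 0.8
42 1 -4 0 0 0 0.8; 43 0 -3 0 0 -0.01 0.8; 43 1 -4 0 0 0 0.8; 42 1 -4 0 0 0 0.8; 21 1 -2 0 0.01 0 0.8; 2 -15 1 0 -0.06 0 0.8; 5 -30 1 0 -0.13 0 0.8; 4 -30 2 0 -0.12 0 0.8
5 -30 0 0 -0.13 0 0.8; 5 -30 0 0 -0.13 0 0.8; 4 -30 -1 0 -0.12 0 0.8; 2 -14 -1 -0.01 -0.06 0 0.8; 3 -6 21 0 0 0 0.8; 7 -13 43 0 0 0 0.8; 6 -13 42 0 0 0 0.8; 4 -6 22 0 0 0 0.8
```

step_arm(
  rows="21 0 -2 0 0 0 0.8; 43 -1 -4 0 0 0 0.8; 42 0 -4 0 0 -0.01 0.8; 43 0 -3 0 0 0 0.8; 42 0 -4 0 0 0 0.8; 43 0 -4 0 0 -0.01 0.8; 42 1 -4 0 0 0 0.8; 43 0 -4 0 0 0 0.8",
)

```text
clock: 6.35
tcp_pos: [0.4164, 0.0382, 0.2308]
tool_rot: [0.715, -0.7, -0.0, -0.0]
ft_force: [2.1, -0.3, 0.7]
grip_width: 0.0704
gripper_force: 0.0
```

step_arm(
  rows="42 1 -4 0 0 0 0.8; 43 0 -3 0 0 -0.01 0.8; 43 1 -4 0 0 0 0.8; 42 1 -4 0 0 0 0.8; 21 1 -2 0 0.01 0 0.8; 2 -15 1 0 -0.06 0 0.8; 5 -30 1 0 -0.13 0 0.8; 4 -30 2 0 -0.12 0 0.8",
)

```text
clock: 7.15
tcp_pos: [0.4947, -0.159, 0.2441]
tool_rot: [0.71, -0.687, -0.107, -0.107]
ft_force: [-0.2, 1.5, 0.2]
grip_width: 0.0702
gripper_force: 0.0
```

step_arm(
  rows="5 -30 0 0 -0.13 0 0.8; 5 -30 0 0 -0.13 0 0.8; 4 -30 -1 0 -0.12 0 0.8; 2 -14 -1 0 -0.06 0 0.8; 0 0 0 0 0 0 0.8",
)

```text
clock: 7.65
tcp_pos: [0.5984, -0.173, 0.2333]
tool_rot: [0.667, -0.65, -0.262, -0.252]
ft_force: [-0.2, -0.2, -0.5]
grip_width: 0.0699
gripper_force: 0.0
```

```bash
python3 - <<'E'
from h import *
np.set_printoptions(precision=4,suppress=True)
o=get_obs();print(o["clock"],o["tcp_pos"],o["ft_force"],o["joints"],R.from_quat(o["tool_rot"]).as_matrix())
a=get_image("scene");o=get_obs();b=get_image("wrist")
cv2.imwrite("pics/s2.png",np.hstack([cv2.resize(a[60:360,160:480],(400,375)),cv2.resize(b,(400,250)).__class__((375,400,3),np.uint8)*0+np.vstack([cv2.resize(b,(400,250)),np.zeros((125,400,3),np.uint8)])]))
C=cam("wrist",o)
for c in blobs(b,(0,30,20),(22,255,160),(0,0,640,400),400)[:4]:
    r=cv2.boxPoints(cv2.minAreaRect(c));w=ray(C,r,.024);print(r.mean(0),w[:,:2],cv2.contourArea(c))
E
```

```text
7.65 [ 0.5984 -0.173   0.2333] [-0.2207 -0.2362 -0.5241] [-0.4046  0.5174  0.299  -0.6669 -1.6922  0.4641] [[ 0.0167 -0.9996 -0.0224]
 [-0.735  -0.0275  0.6775]
 [-0.6778  0.0051 -0.7352]]
[518. 107.] [[ 0.5328 -0.1936]
 [ 0.3395 -0.199 ]
 [-0.0003  0.1653]
 [ 0.44    0.1751]] 30756.5
[ 89.  225.5] [[ 4.6846  4.5819]
 [ 0.9201 -0.0947]
 [ 0.7371 -0.0995]
 [ 2.3668  4.6914]] 18871.0
[418.3844 311.471 ] [[ 0.884   0.4497]
 [-0.1536  0.3296]
 [-4.2188  4.629 ]
 [ 4.3193 12.4241]] 17277.5
[431.3745 280.8943] [[ 0.435   0.38  ]
 [ 0.4079  0.2234]
 [-0.1302  0.9968]
 [-0.3808  1.8998]] 2275.5
```

View pics/s2.png

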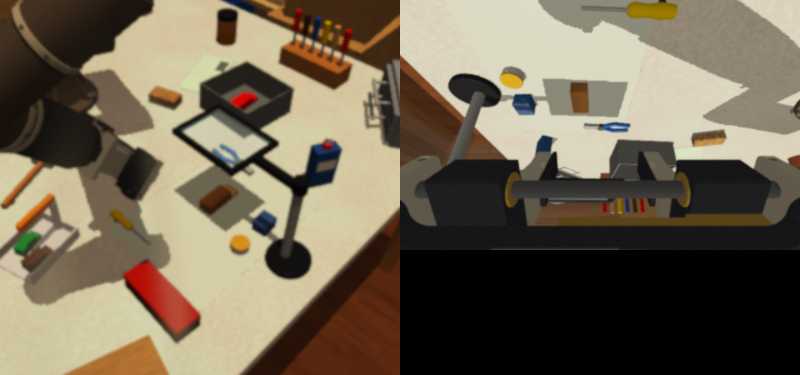

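Scene: the red block is in the bin, the tool is right of the lens, and nothing is touched. In the wrist view the wood sits at about wrist pixel (288,155), with a clear line of sight under the lens. I'll measure it there.

```bash
python3 - <<'E'
from h import *
np.set_printoptions(precision=4,suppress=True)
o=get_obs();b=get_image("wrist");C=cam("wrist",o)
print(o["tcp_pos"],proj(C,[[.6305,.033,.014]]))
for c in blobs(b,(5,90,40),(22,255,255),(262,115,320,195),100)[:2]:
    r=cv2.boxPoints(cv2.minAreaRect(c));w=ray(C,r,.024);print(r,w[:,:2],w.mean(0),cv2.contourArea(c))
F=pose_down(.631,.0125,.016,-88,.75); zt=F[1].apply([0,0,1])
plan([(F[0]-.16*zt,F[1],.8),(*F,.8,30)])
E
```

```text
[ 0.5977 -0.1718  0.2361] [[287.7382 159.5739]]
[[271.3516 131.1403]
 [299.4638 130.0591]
 [301.3811 179.9084]
 [273.2689 180.9897]] [[ 0.6468 -0.0365]
 [ 0.6127 -0.0394]
 [ 0.6113  0.0695]
 [ 0.6537  0.0736]] [0.6311 0.0168 0.024 ] 1245.0
3 -7 21 0 0 0 0.8; 5 -13 42 0 -0.01 0 0.8; 6 -13 42 0 0 0 0.8; 3 -6 21 0 0 0 0.8; 0 0 13 0 0 0 0.8; 0 0 27 0 0 0 0.8; 0 0 27 0 0 0 0.8; 0 0 27 0 0 0 0.8
0 0 26 0 0 0 0.8; -1 0 27 0 0 0 0.8; 0 0 13 0 0 0 0.8
```

step_arm(
  rows="3 -7 21 0 0 0 0.8; 5 -13 42 0 -0.01 0 0.8; 6 -13 42 0 0 0 0.8; 3 -6 21 0 0 0 0.8; 0 0 13 0 0 0 0.8; 0 0 27 0 0 0 0.8; 0 0 27 0 0 0 0.8; 0 0 13 0 0 0 0.8",
)

```text
clock: 8.6
tcp_pos: [0.6325, -0.0408, 0.0752]
tool_rot: [0.669, -0.647, -0.263, -0.255]
ft_force: [-0.4, -0.3, 0.4]
grip_width: 0.0702
gripper_force: 0.0
```

```bash
python3 - <<'E'
from h import *
np.set_printoptions(precision=4,suppress=True)
o=get_obs();b=get_image("wrist");C=cam("wrist",o)
print(o["clock"],o["tcp_pos"],o["ft_force"],o["joints"])
u=proj(C,[[.6305,.033,.014]])[0].astype(int);print(u)
for c in blobs(b,(5,90,40),(22,255,255),(u[0]-60,max(u[1]-80,0),u[0]+60,u[1]+60),100)[:2]:
    r=cv2.boxPoints(cv2.minAreaRect(c));w=ray(C,r,.024);print(r,w[:,:2],w.mean(0),cv2.contourArea(c))
F=pose_down(.631,.0125,.016,-88,.75)
plan([(*F,.8,26)])
E
```

```text
8.6 [ 0.6325 -0.0408  0.0752] [-0.4119 -0.2959  0.4079] [-0.2263  0.6225  0.1053 -0.7396 -1.3584  0.537 ]
[314 220]
[[290. 176.]
 [342. 176.]
 [342. 248.]
 [290. 248.]] [[ 0.6475 -0.0463]
 [ 0.6172 -0.0474]
 [ 0.6049  0.0692]
 [ 0.6518  0.0708]] [0.6303 0.0116 0.024 ] 3354.5
0 0 10 0 0 0 0.8; 0 0 19 0 0 0 0.8; 1 0 20 0 0 0 0.8; 0 -1 19 0 0 0 0.8; 0 0 10 0 0 0 0.8
```

step_arm(
  rows="0 0 10 0 0 0 0.8; 0 1 19 0 0 0 0.8; 0 1 20 0 0 0 0.8; 0 0 19 0 0 0 0.8; 0 0 10 0 0 0 0.8; 0 0 0 0 0 0 0.8; 0 0 0 0 0 0 0.2; 0 0 0 0 0 0 0.2",
  newtons=30,
)

```text
clock: 9.45
tcp_pos: [0.6302, 0.0099, 0.0182]
tool_rot: [0.668, -0.648, -0.262, -0.255]
ft_force: [-0.7, -0.1, -0.8]
grip_width: 0.0595
gripper_force: 0.0
```

step_arm(
  rows="0 0 0 0 0 0 0.2; 0 0 0 0 0 0 0.2; 0 0 0 0 0 0 0.2; 0 0 0 0 0 0 0.2",
)

```text
clock: 9.85
tcp_pos: [0.6299, 0.0103, 0.0179]
tool_rot: [0.668, -0.648, -0.263, -0.255]
ft_force: [-0.1, -0.8, 1.8]
grip_width: 0.0356
gripper_force: 29.7
```

```bash
python3 - <<'E'
from h import *
np.set_printoptions(precision=4,suppress=True)
o=get_obs();print(o["clock"],o["tcp_pos"],o["ft_force"],o["grip_width"],o["gripper_force"])
q=R.from_quat(o["tool_rot"]);p=o["tcp_pos"];zt=q.apply([0,0,1])
plan([(p-.21*zt,q,.2),(*pose_down(.42,-.15,.26,-88,0),.2),(*pose_down(.445,.34,.17,-88),.2),(*pose_down(.445,.34,.09,-88),.2,35)])
E
```

```text
9.85 [0.6299 0.0103 0.0179] [-0.0531 -0.7749  1.7662] 0.035609323113355296 29.730826020240784
0 0 -21 0 0 0 0.2; 0 0 -42 0 0 0 0.2; 0 0 -42 0 0 0 0.2; 0 0 -42 0 0 0 0.2; 0 0 -42 0 0 0 0.2; 0 0 -21 0 0 0 0.2; -4 18 -6 0 0.06 0 0.2; -8 36 -13 0 0.13 0 0.2
-7 35 -13 0 0.12 0 0.2; -4 36 -14 0 0.13 0 0.2; -3 36 -15 0 0.12 0 0.2; -1 36 -15 0 0.13 0 0.2; 0 18 -7 0 0.06 0 0.2; -20 -2 4 0 0 0 0.2; -41 -3 7 0 0 0 0.2; -41 -3 8 0 0 0 0.2
-41 -4 7 0 0 0 0.2; -40 -3 8 0 0 0 0.2; -41 -4 7 0 0 0 0.2; -41 -3 8 0 0 0 0.2; -41 -3 7 0 0 0 0.2; -40 -4 8 0 0 0 0.2; -41 -3 7 0 0 0 0.2; -41 -3 8 0 0 0 0.2
-41 -4 7 0 0 0 0.2; -20 -1 4 0 0 0 0.2; 0 0 13 0 0 0 0.2; 0 0 27 0 0 0 0.2; 0 0 26 0 0 0 0.2; 0 0 14 0 0 0 0.2
```

step_arm(
  rows="0 0 -20 0 0 0 0.2; 0 0 -40 0 0 0 0.2; 0 0 -40 0 0 0 0.2; 0 0 -40 0 0 0 0.2; 0 0 -40 0 0 0 0.2; 0 0 -40 0 0 0 0.2; 0 0 -30 0 0 0 0.2; 0 0 0 0 0 0 0.2",
)

```text
clock: 10.65
tcp_pos: [0.6356, -0.1645, 0.2047]
tool_rot: [0.669, -0.649, -0.259, -0.255]
ft_force: [0.3, -1.4, -1.4]
grip_width: 0.0359
gripper_force: 29.7
```

```bash
python3 - <<'E'
from h import *
np.set_printoptions(precision=4,suppress=True)
o=get_obs();print(o["clock"],o["tcp_pos"],o["ft_force"],o["grip_width"],o["gripper_force"])
plan([(*pose_down(.40,-.17,.27,-88,0),.2),(*pose_down(.46,.34,.18,-88),.2),(*pose_down(.46,.34,.10,-88),.2,35)])
E
```

```text
10.65 [ 0.6356 -0.1645  0.2047] [ 0.2734 -1.3882 -1.3939] 0.03587220067382988 29.726627469062805
-4 20 -4 0 0.06 0 0.2; -7 39 -8 0 0.13 0 0.2; -6 39 -10 0 0.12 0 0.2; -5 39 -10 0 0.12 0 0.2; -3 39 -10 0 0.13 0 0.2; -3 40 -11 -0.01 0.12 -0.01 0.2; 0 19 -5 0 0.07 0 0.2; -21 -3 4 0 0 0 0.2
-42 -7 7 0 0 0 0.2; -43 -7 7 0 0 0 0.2; -42 -6 7 0 0 0 0.2; -42 -7 8 0 0 0 0.2; -43 -7 7 0 0 0 0.2; -42 -6 7 0 0 0 0.2; -42 -7 7 0 0 0 0.2; -43 -7 7 0 0 0 0.2
-42 -6 8 0 0 0 0.2; -42 -7 7 0 0 0 0.2; -43 -7 7 0 0 0 0.2; -21 -3 4 0 0 0 0.2; 0 0 13 0 0 0 0.2; 0 0 27 0 0 0 0.2; 0 0 26 0 0 0 0.2; 0 0 14 0 0 0 0.2
```

step_arm(
  rows="-4 20 -4 0 0.06 0 0.2; -7 39 -8 0 0.13 0 0.2; -6 39 -10 0 0.12 0 0.2; -5 39 -10 0 0.12 0 0.2; -3 39 -10 0 0.13 0 0.2; -3 40 -11 0 0.12 0 0.2; 0 19 -5 0 0.07 0 0.2; -21 -3 4 0 0 0 0.2",
)

```text
clock: 11.45
tcp_pos: [0.3994, -0.1455, 0.2642]
tool_rot: [0.718, -0.696, 0.002, -0.0]
ft_force: [1.0, 1.0, -1.0]
grip_width: 0.0357
gripper_force: 29.7
```

step_arm(
  rows="-42 -7 7 0 0 0 0.2; -43 -7 7 0 0 0 0.2; -42 -6 7 0 0 0 0.2; -42 -7 8 0 0 0 0.2; -43 -7 7 0 0 0 0.2; -42 -6 7 0 0 0 0.2; -42 -7 7 0 0 0 0.2; -43 -7 7 0 0 0 0.2",
)

```text
clock: 12.25
tcp_pos: [0.4453, 0.1967, 0.2054]
tool_rot: [0.718, -0.696, 0.0, -0.0]
ft_force: [1.2, 0.5, -1.5]
grip_width: 0.0357
gripper_force: 29.7
```

step_arm(
  rows="-42 -6 8 0 0 0 0.2; -42 -7 7 0 0 0 0.2; -43 -7 7 0 0 0 0.2; -21 -3 4 0 0 0 0.2; 0 0 13 0 0 0 0.2; 0 0 27 0 0 0 0.2; 0 0 26 0 0 0 0.2; 0 0 14 0 0 0 0.2",
)

```text
clock: 13.05
tcp_pos: [0.463, 0.3417, 0.0971]
tool_rot: [0.718, -0.696, 0.0, 0.002]
ft_force: [1.1, -0.3, -0.5]
grip_width: 0.036
gripper_force: 29.7
```

```bash
python3 - <<'E'
from h import *
np.set_printoptions(precision=4,suppress=True)
o=get_obs();print(o["clock"],o["tcp_pos"],o["ft_force"],o["grip_width"],o["gripper_force"])
E
```

```text
13.05 [0.463  0.3417 0.0971] [ 1.1434 -0.3392 -0.5027] 0.03599966546052273 29.726935029029846
```

step_arm(
  rows="0 0 0 0 0 0 0.52; 0 0 0 0 0 0 0.52; 0 0 0 0 0 0 0.52; 0 0 0 0 0 0 0.52; 0 0 -22 0 0 0 0.52; 0 0 -45 0 0 0 0.52; 0 0 -45 0 0 0 0.52; 0 0 -22 0 0 0 0.52",
)

```text
clock: 13.85
tcp_pos: [0.4655, 0.345, 0.2388]
tool_rot: [0.718, -0.696, 0.0, -0.003]
ft_force: [-0.4, -0.1, -0.4]
grip_width: 0.0456
gripper_force: 0.0
```

```bash
python3 - <<'E'
from h import *
np.set_printoptions(precision=4,suppress=True)
o=get_obs();print(o["clock"],o["tcp_pos"],o["grip_width"])
plan([(*pose_down(.42,0,.25,-82),.7),(*pose_down(.453,-.353,.20,-74.5),.7)])
E
```

```text
13.85 [0.4655 0.345  0.2388] 0.045581498258059294
21 4 -1 0 0 -0.01 0.7; 43 7 -1 0 0 -0.01 0.7; 43 8 -2 0 0 -0.01 0.7; 43 8 -2 0 0 -0.02 0.7; 42 9 -1 0 0 -0.01 0.7; 43 10 -2 0 0 -0.01 0.7; 42 10 -2 0 0 -0.02 0.7; 42 11 -1 0 0 -0.01 0.7
21 5 -1 -0.01 0 -0.01 0.7; 22 1 3 0 0 -0.01 0.7; 44 3 6 0 0 -0.01 0.7; 45 3 6 0 0 -0.02 0.7; 44 4 6 0 0 -0.02 0.7; 44 5 6 0 0 -0.01 0.7; 44 5 6 0 0 -0.02 0.7; 44 6 6 0 0 -0.01 0.7
44 7 7 0 0 -0.02 0.7; 22 3 3 0 0 -0.01 0.7
```

step_arm(
  rows="21 4 -1 0 0 -0.01 0.7; 43 7 -1 0 0 -0.01 0.7; 43 8 -2 0 0 -0.01 0.7; 43 8 -2 0 0 -0.02 0.7; 42 9 -1 0 0 -0.01 0.7; 43 10 -2 0 0 -0.01 0.7; 42 10 -2 0 0 -0.02 0.7; 42 11 -1 0 0 -0.01 0.7",
)

```text
clock: 14.65
tcp_pos: [0.4208, 0.0192, 0.2466]
tool_rot: [0.752, -0.659, 0.001, -0.001]
ft_force: [1.5, -0.3, 0.1]
grip_width: 0.0613
gripper_force: 0.0
```

step_arm(
  rows="21 5 -1 0 0 -0.01 0.7; 22 1 3 0 0 -0.01 0.7; 44 3 6 0 0 -0.01 0.7; 45 3 6 0 0 -0.02 0.7; 44 4 6 0 0 -0.02 0.7; 44 5 6 0 0 -0.01 0.7; 44 5 6 0 0 -0.02 0.7; 44 6 6 0 0 -0.01 0.7",
)

```text
clock: 15.45
tcp_pos: [0.4456, -0.29, 0.2082]
tool_rot: [0.787, -0.617, 0.001, -0.0]
ft_force: [1.2, 1.1, 1.0]
grip_width: 0.0614
gripper_force: 0.0
```

step_arm(
  rows="44 7 7 0 0 -0.02 0.7; 22 3 3 0 0 -0.01 0.7; 0 0 0 0 0 0 0.7",
)

```text
clock: 15.75
tcp_pos: [0.4517, -0.357, 0.1969]
tool_rot: [0.795, -0.606, -0.0, 0.0]
ft_force: [-0.3, 0.1, -0.9]
grip_width: 0.0612
gripper_force: 0.0
```

```bash
python3 - <<'E'
from h import *
np.set_printoptions(precision=4,suppress=True)
o=get_obs();print(o["clock"],o["tcp_pos"],o["joints"])
t=get_image("top");o=get_obs();w=get_image("wrist");C=cam("wrist",o)
cv2.imwrite("pics/v3.png",np.hstack([cv2.resize(t[180:320,100:240],(400,400)),cv2.resize(w,(400,250),interpolation=cv2.INTER_AREA)[:250].copy() if 0 else np.vstack([cv2.resize(w,(400,250)),np.zeros((150,400,3),np.uint8)])]))
for c in blobs(w,(8,150,60),(18,255,255),(0,0,640,330),200)[:3]:
    r=cv2.boxPoints(cv2.minAreaRect(c));p=ray(C,r,.11);d=p[0]-p[1] if np.linalg.norm(p[0]-p[1])>np.linalg.norm(p[2]-p[1]) else p[2]-p[1]
    print(r,p[:,:2],p.mean(0),np.degrees(np.arctan2(d[1],d[0])))
E
```

```text
15.75 [ 0.4517 -0.357   0.1969] [-0.3289  0.2247 -0.2659  0.0004 -1.0809  0.5969]
[[304. 171.]
 [321. 171.]
 [321. 289.]
 [304. 289.]] [[ 0.4682 -0.3819]
 [ 0.4558 -0.3854]
 [ 0.4279 -0.2864]
 [ 0.4419 -0.2825]] [ 0.4485 -0.3341  0.11  ] 105.73584933357645
[[277.1542 184.2737]
 [283.6937 128.0341]
 [306.3869 130.6729]
 [299.8474 186.9125]] [[ 0.4854 -0.3664]
 [ 0.4905 -0.4087]
 [ 0.4742 -0.4113]
 [ 0.4681 -0.369 ]] [ 0.4795 -0.3889  0.11  ] 96.94177379547406
[[438. 222.]
 [454. 222.]
 [454. 255.]
 [438. 255.]] [[ 0.3548 -0.3703]
 [ 0.3426 -0.3737]
 [ 0.3311 -0.3466]
 [ 0.3438 -0.3431]] [ 0.3431 -0.3584  0.11  ] 113.00561103777599
```

View pics/v3.png

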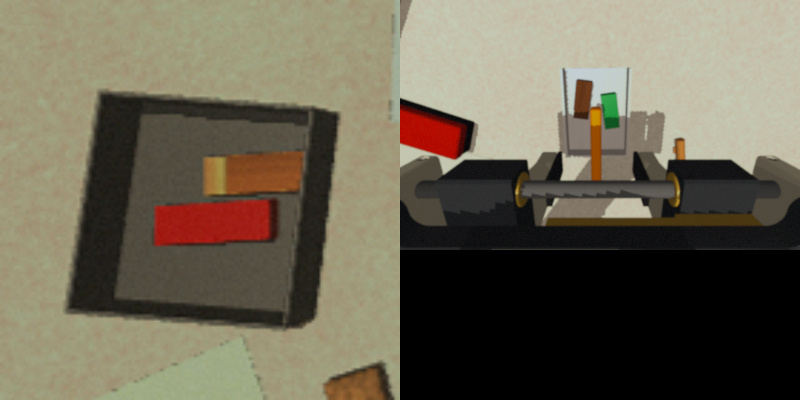

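Both blocks are in the bin (top crop: wood at (255,172), red at (215,222)). In the wrist view the pan handle lies between the fingers at a yaw of 105.7°, so a 3 mm sideways correction is needed before going down.

step_arm(
  rows="0 -1 14 0 0 0 0.7; 0 -2 28 0 0 0 0.7; 0 0 28 0 0 0 0.7; 0 0 25 0 0 0 0.7; 0 0 12 0 0 0 0.7; 0 0 0 0 0 0 0.05; 0 0 0 0 0 0 0.05; 0 0 0 0 0 0 0.05",
  newtons=60,
)

```text
clock: 16.65
tcp_pos: [0.4559, -0.3538, 0.0921]
tool_rot: [0.796, -0.605, 0.001, -0.0]
ft_force: [-0.2, 0.1, 0.4]
grip_width: 0.0428
gripper_force: 0.0
```

step_arm(
  rows="0 0 0 0 0 0 0.05; 0 0 0 0 0 0 0.05; 0 0 0 0 0 0 0.05; 0 0 0 0 0 0 0.05; 0 0 0 0 0 0 0.05",
)

```text
clock: 17.15
tcp_pos: [0.4544, -0.3536, 0.0904]
tool_rot: [0.796, -0.605, -0.0, 0.0]
ft_force: [-2.1, -0.4, 1.5]
grip_width: 0.0136
gripper_force: 60.0
```

```bash
python3 - <<'E'
from h import *
np.set_printoptions(precision=4,suppress=True)
o=get_obs();print(o["clock"],o["tcp_pos"],o["grip_width"],o["gripper_force"],o["ft_force"])
q=R.from_quat(o["tool_rot"]);p=o["tcp_pos"]
# pan yaw kept, turn to tool x=-90 at bin; pan centre then = bin centre + .06 in y
plan([(p+[0,0,.15],q,.05,25),(*pose_down(.42,0,.25,-82),.05,32),(*pose_down(.42,.40,.26,-90),.05,32)])
E
```

```text
17.15 [ 0.4544 -0.3536  0.0904] 0.01362644244251922 59.99323904514313 [-2.135  -0.3872  1.4648]
0 0 -11 0 0 0 0.05; 0 0 -21 0 0 0 0.05; 0 0 -22 0 0 0 0.05; 0 0 -21 0 0 0 0.05; 0 0 -21 0 0 0 0.05; 0 0 -22 0 0 0 0.05; 0 0 -21 0 0 0 0.05; 0 0 -11 0 0 0 0.05
-15 -3 0 0 0 0.01 0.05; -29 -4 -1 0 0 0.01 0.05; -29 -5 -1 0 0 0.01 0.05; -29 -4 -1 0 0 0.01 0.05; -30 -4 -1 0 0 0.01 0.05; -29 -4 0 0 0 0.01 0.05; -30 -3 -1 0 0 0.01 0.05; -29 -3 -1 0 0 0.01 0.05
-29 -3 -1 0 0 0.01 0.05; -30 -2 -1 0 0 0.01 0.05; -29 -3 0 0 0 0.01 0.05; -30 -1 -1 0 0 0.02 0.05; -15 -1 -1 0 0 0 0.05; -15 -2 0 0 0 0.01 0.05; -31 -4 -1 0 0 0.01 0.05; -30 -4 -1 0 0 0.01 0.05
-31 -3 -1 0 0 0.01 0.05; -30 -3 0 0 0 0.01 0.05; -31 -3 -1 0 0 0.01 0.05; -31 -3 -1 0 0 0.01 0.05; -30 -2 0 0 0 0.01 0.05; -31 -2 -1 0 0 0.01 0.05; -31 -1 -1 0 0 0.01 0.05; -31 -2 -1 0 0 0.01 0.05
-30 0 0 0 0 0.01 0.05; -31 -1 -1 0 0 0.02 0.05; -15 0 0 0 0 0 0.05
```

step_arm(
  rows="0 0 -8 0 0 0 0.05; 0 0 -16 0 0 0 0.05; 0 0 -22 0 0 0 0.05; 0 0 -22 0 0.03 0 0.05; 0 0 -22 0 0.04 0 0.05; 0 0 -22 0 0.04 0 0.05; 0 0 -22 0 0.03 0 0.05; 0 0 -12 0 0 0 0.05",
)

```text
clock: 17.95
tcp_pos: [0.4532, -0.3469, 0.2381]
tool_rot: [0.794, -0.603, 0.057, 0.042]
ft_force: [0.0, -0.6, -2.5]
grip_width: 0.0138
gripper_force: 60.0
```

```bash
python3 - <<'E'
from h import *
np.set_printoptions(precision=4,suppress=True)
o=get_obs();print(o["clock"],o["tcp_pos"],o["grip_width"],o["gripper_force"],o["ft_force"],o["wrist_torque"])
b=get_image("wrist");cv2.imwrite("pics/w4.png",b)
plan([(*pose_down(.42,0,.26,-82,-.14),.05,32),(*pose_down(.42,.40,.27,-90,-.14),.05,32)])
E
```

```text
17.95 [ 0.4532 -0.3469  0.2381] 0.013774836588001953 59.99171197414398 [ 0.0129 -0.6197 -2.5426] [0.5959 0.1326 0.0484]
-15 -3 -3 0 0 0.01 0.05; -31 -5 -6 0 0 0.01 0.05; -31 -5 -7 0 0 0.01 0.05; -31 -4 -6 -0.01 0 0.01 0.05; -30 -5 -6 0 0 0.01 0.05; -31 -4 -6 0 0 0.02 0.05; -31 -3 -7 0 0 0.01 0.05; -31 -3 -6 0 0 0.01 0.05
-31 -3 -6 -0.01 0 0.01 0.05; -31 -2 -7 0 0 0.01 0.05; -31 -2 -6 0 0 0.01 0.05; -16 -1 -3 0 0 0.01 0.05; -15 -2 -3 0 0 0.01 0.05; -30 -4 -5 0 0 0.01 0.05; -30 -4 -5 0 0 0.01 0.05; -30 -3 -5 -0.01 0 0.01 0.05
-31 -3 -5 0 0 0.01 0.05; -30 -3 -5 0 0 0.01 0.05; -30 -2 -5 0 0 0.01 0.05; -30 -3 -5 0 0 0.01 0.05; -31 -1 -5 0 0 0.01 0.05; -30 -2 -5 -0.01 0 0.01 0.05; -30 -1 -5 0 0 0.01 0.05; -31 -1 -5 0 0 0.01 0.05
-30 -1 -5 0 0 0.01 0.05; -15 0 -3 0 0 0.01 0.05
```

View pics/w4.png

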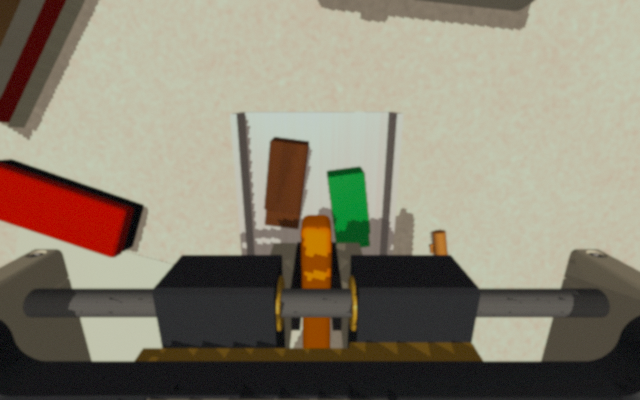

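Chips lie in the lifted pan (brown (287,182), green (348,207)), both well short of the open end, which is at row 112. I'll carry it gently.

step_arm(
  rows="-9 -2 -2 0 0 0.01 0.05; -20 -4 -4 0 0 0.01 0.05; -30 -5 -7 0 0 0.01 0.05; -31 -4 -6 0 0 0.01 0.05; -31 -5 -6 0 0 0.01 0.05; -31 -4 -6 0 0 0.01 0.05; -31 -3 -7 0 0 0.01 0.05; -31 -3 -6 0 0 0.01 0.05",
)

```text
clock: 18.8
tcp_pos: [0.4314, -0.1269, 0.2489]
tool_rot: [0.769, -0.635, 0.056, 0.041]
ft_force: [1.5, 0.6, -2.1]
grip_width: 0.0133
gripper_force: 60.0
```

step_arm(
  rows="-31 -3 -6 0 0 0.01 0.05; -31 -2 -7 0 0 0.01 0.05; -31 -2 -6 0 0 0.01 0.05; -30 -2 -6 0 0 0.01 0.05; -30 -3 -6 0 0 0.01 0.05; -30 -4 -5 0 0 0.01 0.05; -30 -4 -5 0 0 0.01 0.05; -30 -3 -5 0 0 0.01 0.05",
)

```text
clock: 19.6
tcp_pos: [0.4153, 0.1204, 0.2612]
tool_rot: [0.743, -0.666, 0.058, 0.039]
ft_force: [0.9, -0.4, -2.9]
grip_width: 0.0137
gripper_force: 60.0
```

```bash
python3 - <<'E'
from h import *
np.set_printoptions(precision=4,suppress=True)
o=get_obs();print(o["clock"],o["tcp_pos"],o["joints"])
plan([(*pose_down(.43,.40,.27,-90,-.14),.05,30)])
E
```

```text
19.6 [0.4153 0.1204 0.2612] [ 0.8514 -0.0634 -0.4927  0.123  -1.2228 -0.788 ]
-14 -2 -2 0 0 0.01 0.05; -27 -5 -5 -0.01 0 0.01 0.05; -27 -4 -5 0 0 0.01 0.05; -28 -3 -4 0 0 0.01 0.05; -27 -4 -5 -0.01 0 0.01 0.05; -27 -3 -4 0 0 0.01 0.05; -28 -3 -5 0 0 0.01 0.05; -27 -2 -5 -0.01 0 0.01 0.05
-28 -3 -4 0 0 0.01 0.05; -27 -2 -5 0 0 0.01 0.05; -14 0 -2 -0.01 0 0.01 0.05
```

step_arm(
  rows="-28 -3 -4 0 0 0.01 0.05; -28 -5 -5 0 0 0.01 0.05; -28 -4 -5 0 0 0.01 0.05; -28 -3 -4 -0.01 0 0.01 0.05; -27 -4 -5 -0.01 0 0.01 0.05; -27 -3 -4 0 0 0.01 0.05; -27 -3 -5 0 0 0.01 0.05; -27 -2 -5 -0.01 0 0.01 0.05",
)

```text
clock: 20.4
tcp_pos: [0.4251, 0.3446, 0.2677]
tool_rot: [0.715, -0.695, 0.05, 0.048]
ft_force: [-0.1, -0.2, -3.0]
grip_width: 0.0137
gripper_force: 60.0
```

step_arm(
  rows="-26 -3 -4 0 0 0.01 0.05; -20 -2 -5 0 0 0.01 0.05; -12 0 -2 0 0 0.01 0.05; 0 0 0 0 0 0 0.05",
)

```text
clock: 20.8
tcp_pos: [0.4291, 0.4037, 0.2705]
tool_rot: [-0.705, 0.706, -0.051, -0.047]
ft_force: [0.4, -1.3, -4.0]
grip_width: 0.0137
gripper_force: 60.0
```

```bash
python3 - <<'E'
from h import *
np.set_printoptions(precision=4,suppress=True)
o=get_obs();print(o["clock"],o["tcp_pos"],o["joints"])
w=get_image("wrist")
for n,lo,hi in(("g",(45,100,40),(75,255,255)),("b",(0,60,20),(14,200,120))):
    print(n,[(cv2.boundingRect(c),cv2.contourArea(c)) for c in blobs(w,lo,hi,(200,80,450,250),200)[:2]])
plan([(*pose_down(.43,.379,.222,-90,.9),.05,30)],wmax=.1)
E
```

```text
20.8 [0.4291 0.4037 0.2705] [ 1.1288  0.2567 -0.0855  0.0658 -1.3519 -1.1481]
g [((328, 169, 41, 78), 2422.5)]
b [((265, 139, 44, 90), 3003.0)]
1 0 3 0 -0.05 0 0.05; 2 0 5 0 -0.11 0 0.05; 2 0 5 0 -0.1 0 0.05; 3 0 4 0 -0.1 0 0.05; 3 0 4 0 -0.11 0 0.05; 4 0 4 0 -0.1 0 0.05; 5 0 4 0 -0.11 0 0.05; 4 -1 3 0 -0.1 0 0.05
5 0 2 0 -0.1 0 0.05; 5 0 2 0 -0.11 0 0.05; 2 0 1 0 -0.05 0 0.05
```

step_arm(
  rows="1 0 3 0 -0.05 0 0.05; 2 0 5 0 -0.11 0 0.05; 2 0 5 0 -0.1 0 0.05; 3 0 4 0 -0.1 0 0.05; 3 0 4 0 -0.11 0 0.05; 4 0 4 0 -0.1 0 0.05; 5 0 4 0 -0.11 0 0.05; 4 0 3 0 -0.1 0 0.05",
)

```text
clock: 21.65
tcp_pos: [0.4288, 0.384, 0.2355]
tool_rot: [0.671, -0.67, -0.222, -0.228]
ft_force: [-0.1, -1.5, -4.5]
grip_width: 0.0136
gripper_force: 60.0
```

step_arm(
  rows="5 0 2 0 -0.1 0 0.05; 5 0 2 0 -0.11 0 0.05; 2 0 1 0 -0.05 0 0.05; 0 0 0 0 0 0 0.05; 0 0 0 0 0 0 0.05; 0 0 0 0 0 0 0.05; 0 0 0 0 0 0 0.05",
)

```text
clock: 22.35
tcp_pos: [0.4294, 0.3802, 0.2244]
tool_rot: [0.638, -0.634, -0.306, -0.311]
ft_force: [-0.1, 0.4, -1.7]
grip_width: 0.0136
gripper_force: 60.0
```

```bash
python3 - <<'E'
from h import *
np.set_printoptions(precision=4,suppress=True)
o=get_obs();print(o["clock"],o["tcp_pos"],o["joints"],o["ft_force"],o["wrist_torque"],np.degrees(np.arccos(-R.from_quat(o["tool_rot"]).as_matrix()[2,2])))
w=get_image("wrist");s=get_image("scene")
cv2.imwrite("pics/v5.png",np.hstack([cv2.resize(s[80:230,270:430],(400,375)),np.vstack([cv2.resize(w,(400,250)),np.zeros((125,400,3),np.uint8)])]))
E
```

```text
22.35 [0.4294 0.3802 0.2244] [ 0.4335  0.1209 -0.3078 -1.0325 -0.975   0.1166] [-0.108   0.4378 -1.699 ] [-3.4069  0.0365 -0.0145] 51.74203776126769
```

View pics/v5.png

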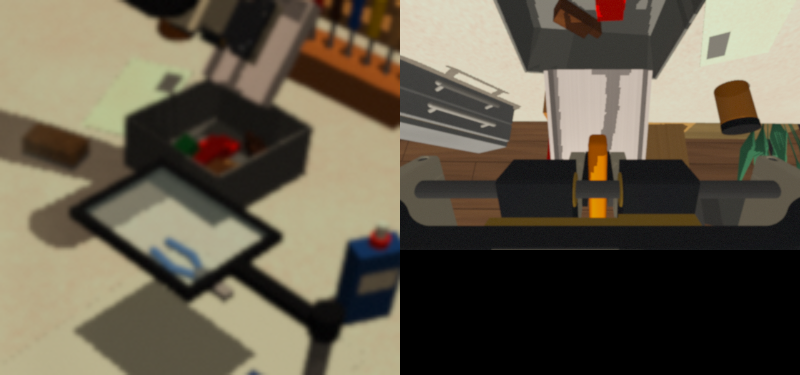

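The pan is empty, and the green and brown chips are in the bin (scene crop (185,147), (250,142)). Now I'll return the pan.

```bash
python3 - <<'E'
from h import *
plan([(*pose_down(.43,.39,.28,-90,0),.05,40),(*pose_down(.41,0,.26,-82),.05,45),(*pose_down(.4544,-.3536,.20,-74.5),.05,45),(*pose_down(.4544,-.3536,.11,-74.5),.05,30)])
E
```

```text
-4 0 -2 0 0.08 0 0.05; -8 0 -5 0 0.15 0 0.05; -7 -1 -7 0 0.15 0 0.05; -6 0 -7 0 0.15 0 0.05; -5 0 -8 -0.01 0.15 0 0.05; -4 0 -9 0 0.15 0 0.05; -1 0 -4 0 0.07 0 0.05; 22 1 1 0 0 -0.01 0.05
43 3 2 0 0 -0.01 0.05; 43 3 2 0 0 -0.02 0.05; 43 4 2 0 0 -0.01 0.05; 44 5 2 0 0 -0.02 0.05; 43 5 2 0 0 -0.01 0.05; 43 6 2 0 0 -0.02 0.05; 43 7 2 0 0 -0.01 0.05; 42 7 2 0 0 -0.02 0.05
22 4 2 0 0 -0.01 0.05; 20 0 3 0 0 -0.01 0.05; 39 2 7 0 0 -0.01 0.05; 40 1 6 0 0 -0.02 0.05; 39 2 7 0 0 -0.01 0.05; 40 3 6 0 0 -0.01 0.05; 39 3 7 0 0 -0.02 0.05; 40 4 6 0 0 -0.01 0.05
39 5 7 0 0 -0.02 0.05; 39 5 6 0 0 -0.01 0.05; 20 2 3 0 0 -0.01 0.05; 0 0 11 0 0 0 0.05; 0 0 23 0 0 0 0.05; 0 0 22 0 0 0 0.05; 0 0 23 0 0 0 0.05; 0 0 11 0 0 0 0.05
```

step_arm(
  rows="-4 0 -2 0 0.08 0 0.05; -8 0 -5 0 0.15 0 0.05; -7 -1 -7 0 0.15 0 0.05; -6 0 -7 0 0.15 0 0.05; -5 0 -8 0 0.15 0 0.05; -4 0 -9 0 0.15 0 0.05; -1 0 -4 0 0.07 0 0.05; 22 1 1 0 0 -0.01 0.05",
)

```text
clock: 23.25
tcp_pos: [0.4265, 0.3667, 0.2693]
tool_rot: [0.714, -0.7, -0.023, -0.021]
ft_force: [0.6, -1.8, -3.4]
grip_width: 0.0131
gripper_force: 60.0
```

step_arm(
  rows="43 3 2 0 0 -0.01 0.05; 43 3 2 0 0 -0.02 0.05; 43 4 2 0 0 -0.01 0.05; 44 5 2 0 0 -0.02 0.05; 43 5 2 0 0 -0.01 0.05; 43 6 2 0 0 -0.02 0.05; 43 7 2 0 0 -0.01 0.05; 42 7 2 0 0 -0.02 0.05",
)

```text
clock: 24.05
tcp_pos: [0.4087, 0.0173, 0.2316]
tool_rot: [0.753, -0.657, -0.022, -0.024]
ft_force: [2.1, 0.3, -2.8]
grip_width: 0.0138
gripper_force: 60.0
```

step_arm(
  rows="22 4 2 0 0 -0.01 0.05; 20 0 3 0 0 -0.01 0.05; 39 2 7 0 0 -0.01 0.05; 40 1 6 0 0 -0.02 0.05; 39 2 7 0 0 -0.01 0.05; 40 3 6 0 0 -0.01 0.05; 39 3 7 0 0 -0.02 0.05; 40 4 6 0 0 -0.01 0.05",
)

```text
clock: 24.85
tcp_pos: [0.4411, -0.2573, 0.1693]
tool_rot: [0.785, -0.619, -0.021, -0.025]
ft_force: [1.4, 0.4, -2.6]
grip_width: 0.0136
gripper_force: 60.0
```

step_arm(
  rows="39 5 7 0 0 -0.02 0.05; 39 5 6 0 0 -0.01 0.05; 20 2 3 0 0 -0.01 0.05; 0 0 11 0 0 0 0.05; 0 0 23 0 0 0 0.05; 0 0 22 0 0 0 0.05; 0 0 12 0 0 0 0.05; 0 0 0 0 0 0 0.05",
)

```text
clock: 25.65
tcp_pos: [0.4539, -0.3487, 0.085]
tool_rot: [0.798, -0.602, -0.019, -0.024]
ft_force: [-12.6, 8.2, 42.0]
grip_width: 0.0136
gripper_force: 60.0
```

```bash
python3 - <<'E'
from h import *
o=get_obs();print(o["clock"],o["tcp_pos"],o["ft_force"])
plan([(*pose_down(.4544,-.3536,.0905,-74.5),.05,12)])
E
```

```text
25.65 [ 0.45392104 -0.34865714  0.08504217] [-12.59129267   8.17675433  42.00244977]
5 1 -6 -0.02 0.06 0.01 0.05
```

step_arm(
  rows="1 0 -8 0 0 0 0.05; 0 0 -8 0 0.03 0 0.05; 0 0 -4 0 0.03 0 0.05; 0 0 0 0 0 0 0.05; 0 0 0 0 0 0 0.05",
)

```text
clock: 26.15
tcp_pos: [0.4532, -0.3498, 0.0991]
tool_rot: [0.797, -0.603, 0.003, -0.007]
ft_force: [-0.4, 0.2, -2.4]
grip_width: 0.0136
gripper_force: 60.0
```

```bash
python3 - <<'E'
from h import *
o=get_obs();print(o["clock"],o["tcp_pos"],o["ft_force"],R.from_quat(o["tool_rot"]).as_matrix()[:,2])
a=get_image("scene");b=get_image("wrist")
cv2.imwrite("pics/v6.png",np.hstack([cv2.resize(a[170:310,110:270],(400,350)),np.vstack([cv2.resize(b,(400,250)),np.zeros((100,400,3),np.uint8)])]))
plan([(*pose_down(.4544,-.3536,.0905,-74.5),.05,12)])
E
```

```text
26.15 [ 0.45323783 -0.34983023  0.09906595] [-0.40827392  0.19377069 -2.42548144] [ 0.01352302  0.00752648 -0.99988023]
3 0 8 -0.01 0 0 0.05
```

View pics/v6.png

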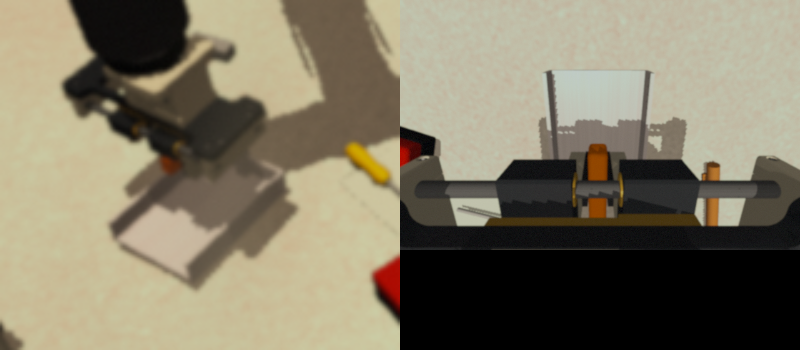

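The pan is held roughly level just above the bench. I'll lower it gently.

step_arm(
  rows="0 0 3 -0.01 0 0 0.05; 0 0 3 0 0 0 0.05; 0 0 2 0 0 0 0.05; 0 0 1 0 0 0 0.05; 0 0 0 0 0 0 0.05",
)

```text
clock: 26.75
tcp_pos: [0.4529, -0.3509, 0.0897]
tool_rot: [0.797, -0.604, 0.0, -0.003]
ft_force: [-0.3, -0.6, -2.4]
grip_width: 0.0134
gripper_force: 60.0
```

step_arm(
  rows="0 0 2 0 0 0 0.05; 0 0 0 0 0 0 0.05; 0 0 0 0 0 0 0.05",
)

```text
clock: 27.05
tcp_pos: [0.4534, -0.3515, 0.089]
tool_rot: [0.797, -0.604, 0.001, -0.003]
ft_force: [-2.5, -2.8, 5.7]
grip_width: 0.0135
gripper_force: 60.0
```

step_arm(
  rows="0 0 1 0 0 0 0.05; 0 0 0 0 0 0 0.05; 0 0 0 0 0 0 0.05",
)

```text
clock: 27.35
tcp_pos: [0.4536, -0.3519, 0.0886]
tool_rot: [0.797, -0.604, 0.002, -0.002]
ft_force: [-3.7, -3.2, 10.2]
grip_width: 0.014
gripper_force: 60.0
```

step_arm(
  rows="0 0 1 0 0 0 0.05; 0 0 0 0 0 0 0.05; 0 0 0 0 0 0 0.05",
)

```text
clock: 27.65
tcp_pos: [0.4539, -0.3524, 0.0882]
tool_rot: [0.797, -0.604, 0.002, -0.002]
ft_force: [-3.4, -6.3, 13.3]
grip_width: 0.0137
gripper_force: 60.0
```

Contact. I'll release gently, rise clear and look.

step_arm(
  rows="0 0 0 0 0 0 0.4; 0 0 0 0 0 0 0.6; 0 0 0 0 0 0 0.6; 0 0 0 0 0 0 0.6; 0 0 0 0 0 0 0.6; 0 0 -20 0 0 0 0.6; 0 0 -40 0 0 0 0.6; 0 0 -45 0 0 0 0.6",
)

```text
clock: 28.45
tcp_pos: [0.4517, -0.3507, 0.1909]
tool_rot: [0.797, -0.604, -0.001, -0.002]
ft_force: [1.6, -0.6, 0.2]
grip_width: 0.0526
gripper_force: 0.0
```

step_arm(
  rows="-30 0 -45 0 0 0 0.6; -45 0 -20 0 0 0 0.6; -45 0 0 0 0 0 0.6; -45 0 0 0 0 0 0.6; -45 0 0 0 0 0 0.6; -20 0 0 0 0 0 0.6; 0 0 0 0 0 0 0.6; 0 0 0 0 0 0 0.6",
)

```text
clock: 29.25
tcp_pos: [0.391, -0.1318, 0.2536]
tool_rot: [0.798, -0.603, 0.001, -0.003]
ft_force: [-0.2, -0.3, 0.7]
grip_width: 0.0526
gripper_force: 0.0
```

```bash
python3 - <<'E'
from h import *
np.set_printoptions(precision=4,suppress=True)
o=get_obs();print(o["clock"],o["tcp_pos"],o["ft_force"])
t=get_image("top");s=get_image("scene")
cv2.imwrite("pics/v7.png",np.vstack([cv2.resize(t[95:310,110:500],(780,430)),np.hstack([cv2.resize(s[170:310,110:270],(195,170)),cv2.resize(s[100:170,310:410],(243,170)),np.zeros((170,342,3),np.uint8)])]))
C=cam("top")
for c in blobs(t,(8,150,90),(16,255,255),(405,205,490,280))[:1]:
    w=ray(C,cv2.boxPoints(cv2.minAreaRect(c)),.11);print("handle",w[:,:2],w.mean(0))
for n,lo,hi in(("g",(45,100,40),(75,255,255)),("r",(0,150,60),(8,255,255)),("b",(0,60,20),(20,255,255))):
    for c in blobs(t,lo,hi,(110,200,225,305),40)[:3]:print(n,ray(C,cv2.minAreaRect(c)[0],.03),cv2.contourArea(c))
E
```

```text
29.25 [ 0.391  -0.1318  0.2536] [-0.1716 -0.255   0.6627]
g [[0.4092 0.3119 0.03  ]] 176.5
r [[0.4184 0.36   0.03  ]] 419.5
b [[0.4286 0.3741 0.03  ]] 711.0
b [[0.4617 0.327  0.03  ]] 418.5
b [[0.3221 0.2917 0.03  ]] 370.5
```

View pics/v7.png

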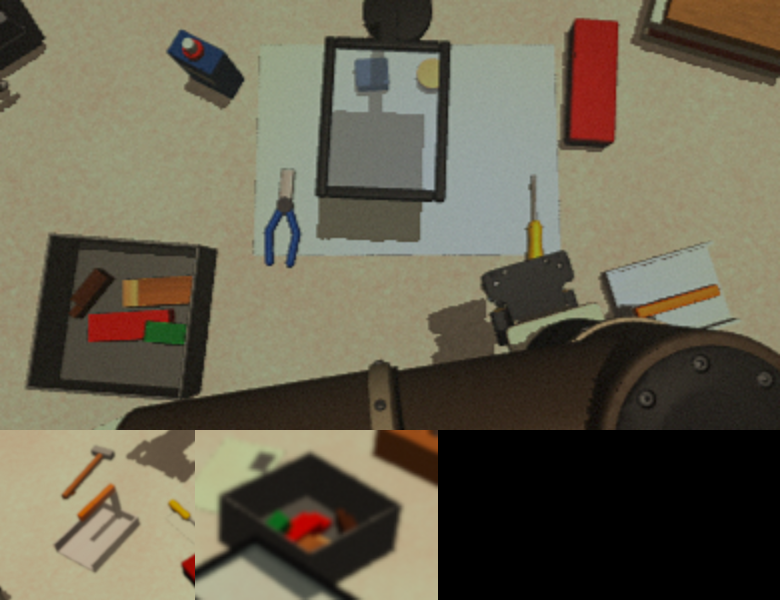

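All four offcuts are in the bin and well below its rim. The pan stands flat and empty where it began, the gripper is clear, and the tools are unmoved. I'll hand it in.

```bash
python3 -c "from bench import manip; print(manip.sign_off())"
```

```text
the job is handed in; nothing more can be done
None
```

I handed the job in with all four offcuts in the scrap bin, the empty pan back flat on the bench, and the tools and magnifier left as they were; the sign-off returned no verdict.

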